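Bring the silver mount up to the polishing brush

ROBOT

A 7-joint arm with a two-finger parallel gripper is mounted at the origin on the work surface. World frame = base frame: x ahead of the robot, y to its left, z up, the work surface at z = 0. Lengths are in mm, angles in rad, forces in N, time in s.
With the tool pointing down it reaches from about 350 to 775 mm from the base axis. Payload 3.1 kg.
Tool frame: the origin (TCP) lies on the mounting face of the last link; the fingertips stand 173 mm ahead of it and the grasp point (between the pads) lies 155 mm ahead of it; z points along the fingers, x is the direction in which the jaws open and shut, and the axes are right-handed (so a half turn about z gives the same grasp; the last joint's range is limited). The gripper opens to 85 mm and grips with 20 to 120 N. Pads are 22 mm wide; open, the fingers measure 114 mm over their backs; the gripper's body (76 mm by 85 mm) begins 54 mm behind the grasp point. The pads swing forward as they close: fully open they stand 13 mm farther back than shut.
Start: joints at [-1.187, 0.311, 0.014, 1.512, -0.004, 1.319, -0.027], TCP at [227.148, 500.916, 404.704] pointing down, gripper open.
Joint ranges: [-2.7, 2.7], [-0.3, 1.91], [-1.27, 1.3], [0.12, 2.57], [-1.44, 4.58], [0.2, 2.03], [-3.05, 3.05]. Speed limits (rad/s): [2.79, 2.79, 3.14, 3.14, 3.14, 3.14, 3.14].

INTERFACE

Orientations are given as a rotation vector (axis times angle).
In Python, from workcell import r gives the robot as it stands.
- The arm moves only by the tool carry_out, never from a script. Its argument "steps" is a list of rows, each a list of 3 entries, a list of its own where there are three numbers: the shift along the tool's x, y, z in mm, then the turn about the tool's z in degrees, then the opening, from 0 (shut) to 1 (fully open). In form: [[[x, y, z], twist, hand], ...]. A call has 1 to 10 rows; each row is the pose to reach, as a shift and turn from the pose commanded when the call began, along the tool's axes at that moment; what a row does not reach only later rows make up. A row lasts 1/10 s, in which the tool goes at most 50 mm and 8.59 degrees, less where a joint would pass 70% of its speed; a pose out of reach is approached as far as the arm can. A call with a gripper value outside its range is refused whole. The fingers move at their own pace and stop on an object; the grip force is fixed at half the most. Time passes only in rows, so rows that repeat a pose let the fingers close. It gives the time, the measured TCP pose, the force and the opening at its end, in the units of the state.
- r.state(): the state, without advancing time (a new reading comes with each control period).
- r.get_image(name): name is "scene" or "top"; returns a dict with "img" (480x640x3 uint8, red, green, blue), "fx", "fy", "cx", "cy" (pixels), "world_from_camera" (4x4, takes a point from camera to world coordinates). Camera axes: x right, y up, looking along -z (the intrinsics and any distortion apply to the point x, -y, -z); pixel columns grow to the right and rows downward; lengths in mm; the calibration is good to about 2 mm. A picture is of the moment at which its call begins. There is no depth.
- r.finish_job(): hands the job in, once; it reports no verdict.
The state is a dict: "time": time; "joints": joint angles; "joint_vel": joint speeds; "tau": joint torques, N m; "tcp_pos": TCP position; "ee_rot": TCP orientation; "wrist_force": force on the tool from outside, world axes, zero at the start; "moment": the same for the moment, N m; "finger_gap": finger opening in mm.
Only numpy, scipy, OpenCV 4.12 (cv2) and the standard library are available. Lean on these libraries where they do the work, as an engineer would, in place of code of your own. Each camera call takes 0.05 s, during which the arm holds its last target.

TASK

Press the red lock button on the sliding carriage down with a fingertip and, keeping it held down, push the carriage gently along its rail until it rests against the yellow end stop by the brush; pause there briefly with the button still down, then let the button up so that the carriage is locked at the stop, and move clear. Only press and push: grip or lift nothing and use no great force. Do not touch the silver mount riding on the carriage, and leave the jugs, the tin and the loose brass mount where they stand.

Things in the scene. Friction and masses are not known exactly. Their poses are not given: they have to be found in the camera images.
- station: Grey base plate of the brushing station, 160 x 500 x 12 mm, fixed to the bench. Origin: centre of its underside. Its +y is the way the carriage slides to the stop; z up. Two guide rods run along y. Beyond the stop, at y = +205 mm, stand a yellow brush wheel (90 mm) and its green motor, top at z = 123 mm; they do not turn.
- carriage (a joint): Slide of the aluminium carriage (130 mm across the rail, 220 mm along it, top 46 mm above the bench, about 1 kg) along the station's +y: 0 at the start, 0.160 m at the stop. Sliding takes about 2 N. A toothed lock, a notch every 20 mm 3 mm of play (5 mm at the stop), holds it unless the button is over about 5 mm down, and catches again when it is let up.
- button (a joint): How far the red lock button is pressed, straight down: 0 is up, 0.008 m is fully down. A spring pushes it up with about 2 N at first and 6 N fully down.
- button_top (a point): Centre of the flat top of the round red button, 36 mm across (flat part 30 mm). It rides on the carriage, on the rail's centre line, 70 mm behind (-y of) the carriage's middle; 74 mm above the bench when up. Black housing around it: 62 mm across the rail, 50 mm along it, top 62 mm above the bench.
- guard_face (a point): Blue thumb guard, an upright plate fixed on the carriage, 70 mm wide across the rail, 10 mm thick, top 96 mm above the bench. This point is the middle of its face towards the button, 25 mm from the button's centre in the station's +y, 85 mm above the bench. A fingertip standing on the button can push this face to slide the carriage.
- end_stop (a point): Top middle of the near face of the yellow end stop, a block across the rail; 50 mm above the bench, at y = +140 mm in the station's frame. The carriage's leading edge rests here at the end.
- mount: Silver neck mount of a jug with lid and handle, fixed on the carriage: 62 mm across, 70 mm high, its top 126 mm above the bench. Origin: centre of its underside, 125 mm from the button's centre in the station's +y. The handle sticks out 56 mm towards the station's +x. Not to be touched.
- jug_a: Clear glass jug with silver top and handle, loose, 110 mm across the foot, 216 mm high, 0.8 kg; handle reaches 68 mm out. Origin: centre of its underside. Leave alone.
- jug_b: A second jug of the same make. Leave alone.
- tin: Round blue polish tin, loose, 76 mm across, 38 mm high. Origin: centre of its underside. Leave alone.
- spare: Loose brass neck mount without handle, 62 mm across, 70 mm high. Origin: centre of its underside. Leave alone.

How it is judged:
By the outcome, as a careful person would: the job done as asked, in the order asked, and still so for the second after the job is handed in, with the robot touching nothing.
It also fails if it takes over 38 s, if anything falls off the work surface, if the arm or the gripper's body presses on something with over 40 N, if the wrist force passes 120 N, or if a joint passes its speed limit or range.

## Working session

There is one attempt and no reset: what is moved stays moved. The work goes in short steps, Python scripts to look and compute and a tool call to move; the robot and the scene stay as the last step left them, time stands still between calls to the robot, and variables do not carry over. Pictures are saved under pics/ and viewed, and the job is handed in when it is done.

Besides the shell and the picture viewer there is one more tool, called after "Emit:" by a JSON object that holds its "api" and its "payload". carry_out: Moves the arm, as the interface text tells. Its arguments: {"type":"object","properties":{"steps":{"type":"array"}},"required":["steps"]}

```bash
mkdir -p pics; ls; python3 - <<'E'
from workcell import r
import cv2,numpy as np,pickle
s=r.state()
for k,v in s.items(): print(k,np.round(v,4))
d={}
for n in("scene","top"):
    im=r.get_image(n); d[n]=im
    cv2.imwrite(f"pics/{n}0.png",im["img"][:,:,::-1])
    print(n,{k:(np.round(v,3) if k!="img" else 0) for k,v in im.items()})
pickle.dump(d,open("im0.pkl","wb"))
E
```

```text
pics
time 0.0
joints [-1.1867  0.3117  0.014   1.5131 -0.0044  1.3192 -0.0272]
joint_vel [ 0.0002 -0.001   0.0003 -0.0005  0.0012 -0.0001  0.0002]
tau [-1.00000e-04 -3.79915e+01  1.46000e-01 -2.30594e+01  1.22000e-02
  1.36000e-02  0.00000e+00]
tcp_pos [227.0186 500.6043 403.6163]
ee_rot [ 2.6395  1.7013 -0.003 ]
wrist_force [-0.5273 -0.1897 -0.3453]
moment [-0.0021 -0.0221 -0.0036]
finger_gap 85.4318
scene {'img': 0, 'fx': np.float64(494.953), 'fy': np.float64(494.953), 'cx': np.float64(318.322), 'cy': np.float64(231.178), 'world_from_camera': array([[ 5.740000e-01, -6.890000e-01,  4.430000e-01,  1.000933e+03],
       [ 8.190000e-01,  4.720000e-01, -3.260000e-01, -2.502330e+02],
       [ 1.500000e-02,  5.500000e-01,  8.350000e-01,  8.434420e+02],
       [ 0.000000e+00,  0.000000e+00,  0.000000e+00,  1.000000e+00]])}
top {'img': 0, 'fx': np.float64(466.63), 'fy': np.float64(466.63), 'cx': np.float64(320.25), 'cy': np.float64(238.71), 'world_from_camera': array([[-3.000000e-03,  9.860000e-01, -1.670000e-01,  4.015010e+02],
       [-1.000000e+00, -2.000000e-03,  7.000000e-03,  3.124500e+01],
       [ 6.000000e-03,  1.670000e-01,  9.860000e-01,  1.172931e+03],
       [ 0.000000e+00,  0.000000e+00,  0.000000e+00,  1.000000e+00]])}
```

View pics/scene0.png

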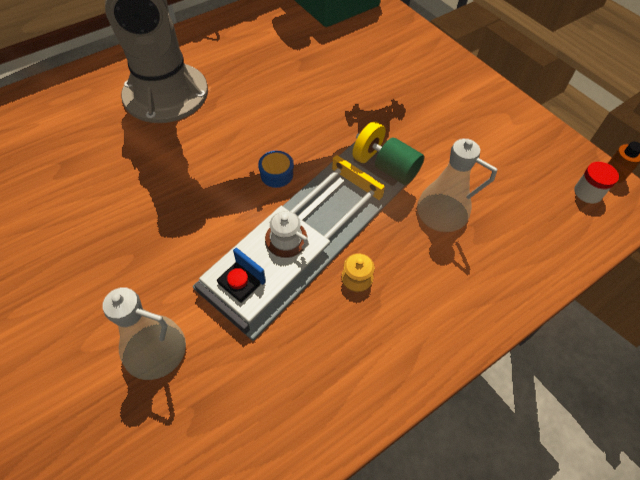

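View pics/top0.png

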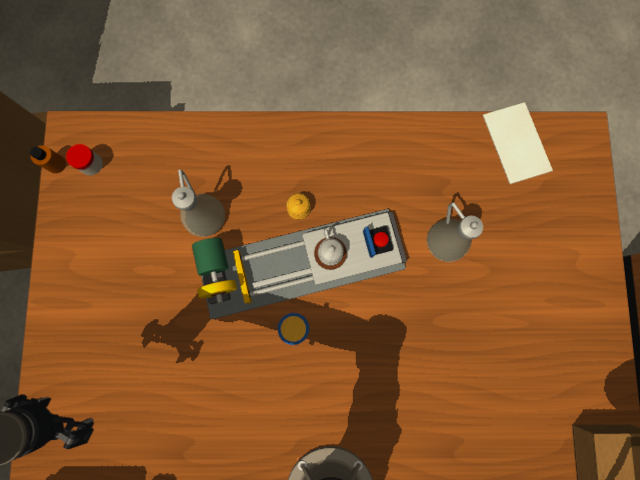

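The scene view shows the red button at about (236,279), the stop at (358,178) and the mount at (285,230). The top view shows the button at (381,239), the stop at (242,275) and the base plate running between them. Next I measure.

```bash
cat > h.py <<'E'
import numpy as np,cv2
def ray(im,u,v):
    d=np.array([(u-im["cx"])/im["fx"],-(v-im["cy"])/im["fy"],-1.0]); T=np.array(im["world_from_camera"])
    return T[:3,3],T[:3,:3]@d
def onz(im,u,v,z):
    o,d=ray(im,u,v); return o+d*(z-o[2])/d[2]
def proj(im,p):
    T=np.array(im["world_from_camera"]); c=T[:3,:3].T@(np.asarray(p,float)-T[:3,3])
    return np.array([im["cx"]+im["fx"]*c[0]/-c[2], im["cy"]-im["fy"]*c[1]/-c[2]])
def tri(i1,p1,i2,p2):
    o1,d1=ray(i1,*p1);o2,d2=ray(i2,*p2)
    d1=d1/np.linalg.norm(d1);d2=d2/np.linalg.norm(d2)
    t=np.linalg.lstsq(np.c_[d1,-d2],o2-o1,rcond=None)[0]
    a=o1+t[0]*d1;b=o2+t[1]*d2
    return (a+b)/2,np.linalg.norm(a-b)
def blobs(img,lo,hi,amin=40,box=None):
    hsv=cv2.cvtColor(img,cv2.COLOR_RGB2HSV)
    m=cv2.inRange(hsv,np.array(lo),np.array(hi))
    if box: 
        k=np.zeros_like(m);x0,y0,x1,y1=box;k[y0:y1,x0:x1]=255;m&=k
    cs,_=cv2.findContours(m,cv2.RETR_EXTERNAL,cv2.CHAIN_APPROX_NONE)
    out=[]
    for c in cs:
        a=cv2.contourArea(c)
        if a>=amin:
            out.append((a,c))
    return sorted(out,key=lambda t:-t[0]),m
E
python3 - <<'E'
import pickle;from h import *
d=pickle.load(open("im0.pkl","rb"))
S,T=d["scene"],d["top"]
def cen(c): M=cv2.moments(c);return M["m10"]/M["m00"],M["m01"]/M["m00"]
# red: 
for n,im,box in(("scene",S,(200,240,280,310)),("top",T,(360,215,410,265))):
    bs,m=blobs(im["img"],(0,180,60),(4,255,255),20,box)
    for a,c in bs: print(n,"red",a,np.round(cen(c),1),cv2.boundingRect(c),"fit",np.round(cv2.fitEllipse(c),1) if 0 else cv2.fitEllipse(c), onz(im,*cv2.fitEllipse(c)[0],72).round(1))
    bs,m=blobs(im["img"],(100,150,60),(120,255,255),20,box)
    for a,c in bs: print(n,"blue",a,np.round(cen(c),1),cv2.minAreaRect(c), onz(im,*cen(c),90).round(1))
for n,im,box in(("scene",S,(320,140,400,215)),("top",T,(228,240,260,310))):
    bs,m=blobs(im["img"],(22,180,80),(30,255,255),20,box)
    for a,c in bs: print(n,"yel",a,np.round(cen(c),1),cv2.minAreaRect(c), onz(im,*cen(c),50).round(1))
# enlarge crops
a=cv2.resize(T["img"][195:330,180:420],None,fx=3.3,fy=3.3,interpolation=cv2.INTER_CUBIC)
cv2.imwrite("pics/topcrop.png",a[:,:,::-1])
a=cv2.resize(S["img"][140:345,180:440],None,fx=2.9,fy=2.9,interpolation=cv2.INTER_CUBIC)
cv2.imwrite("pics/scenecrop.png",a[:,:,::-1])
E
```

```text
scene red 314.5 [237.  277.8] (227, 268, 21, 21) fit ((237.01617431640625, 277.8617248535156), (20.0170841217041, 20.225387573242188), 45.83528137207031) [ 591.1 -122.4   72. ]
scene blue 320.0 [248.8 264.2] ((249.45559692382812, 264.89349365234375), (44.17093276977539, 11.008333206176758), 40.815086364746094) [588.9 -95.   90. ]
top red 171.0 [380.7 239. ] (373, 232, 16, 15) fit ((380.6858215332031, 239.01272583007812), (14.626117706298828, 15.017868995666504), 71.05276489257812) [ 587.2 -121.1   72. ]
top blue 144.5 [369.  241.8] ((368.9339294433594, 241.51885986328125), (28.983076095581055, 6.181224346160889), 74.05460357666016) [577.6 -90.9  90. ]
scene yel 169.5 [361.2 146.6] ((362.0, 148.5), (17.0, 18.0), 90.0) [452.6 262.7  50. ]
scene yel 97.5 [370.8 179.7] ((370.2692565917969, 179.34616088867188), (28.567060470581055, 4.714951515197754), 33.690067291259766) [536.9 222.4  50. ]
scene yel 40.0 [345.8 163.6] ((345.5, 163.50001525878906), (12.074767112731934, 4.919349670410156), 26.56505012512207) [472.7 206.   50. ]
top yel 102.0 [237.5 262. ] ((237.55081176757812, 262.8409729003906), (26.167743682861328, 5.496943950653076), 76.75948333740234) [535.3 223.9  50. ]
top yel 72.0 [231.5 285.3] ((232.0, 285.5), (11.0, 8.0), 90.0) [479.1 236.8  50. ]
top yel 51.5 [243.6 288. ] ((243.11766052246094, 286.9705810546875), (15.522278785705566, 5.5783185958862305), 75.96376037597656) [472.7 207.4  50. ]
```

View pics/topcrop.png

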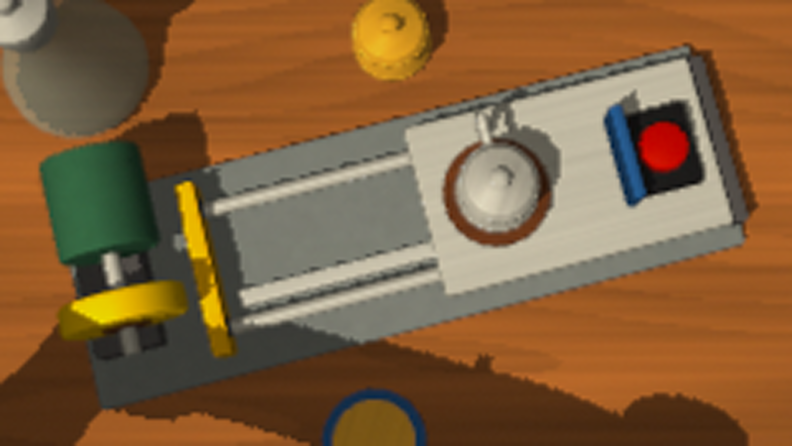

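View pics/scenecrop.png

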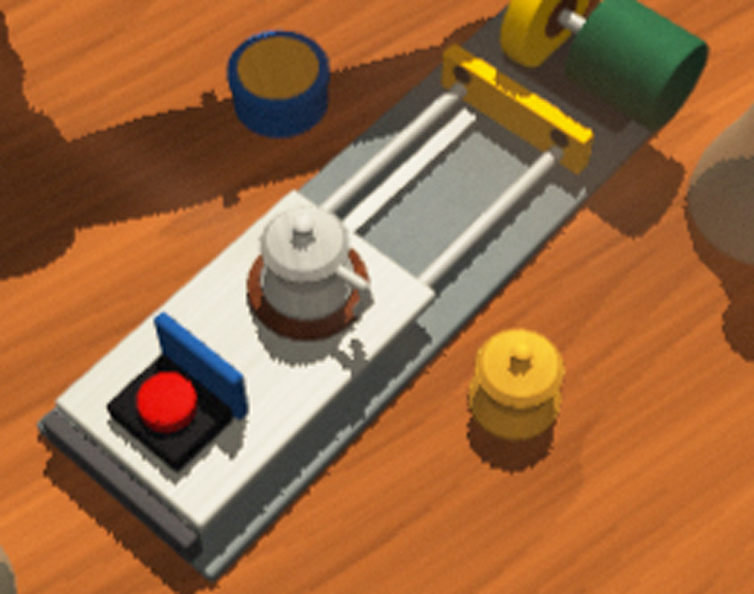

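```bash
python3 - <<'E'
import pickle;from h import *
d=pickle.load(open("im0.pkl","rb"))
S,T=d["scene"],d["top"]
t=lambda x,y:(180+(x+.5)/3.3-.5,195+(y+.5)/3.3-.5)
s=lambda x,y:(180+(x+.5)/2.9-.5,140+(y+.5)/2.9-.5)
P={k:onz(T,*t(*p),z) for k,p,z in[("plLR",(743,238),12),("plLL",(103,407),12),("caFL",(405,128),46),("caFR",(446,295),46),("caBL",(687,57),46),("caBR",(735,222),46),("stL",(203,183),50),("stR",(234,352),50)]}
Q={k:onz(S,*s(*p),z) for k,p,z in[("caFL",(433,294),46),("caFR",(296,192),46),("caBL",(200,527),46),("caBR",(57,405),46),("stL",(585,167),50),("stR",(447,62),50)]}
for k in P: print(k,P[k].round(1),Q.get(k,np.zeros(1)).round(1))
def a(D,p,q): v=D[q]-D[p]; return np.degrees(np.arctan2(-v[0],v[1])).round(2),np.linalg.norm(v).round(1)
for D in(P,Q):
  for p,q in(("plLR","plLL"),("caBL","caFL"),("caBR","caFR"),("caFL","caFR"),("caBL","caBR"),("stL","stR")):
    if p in D: print(p,q,a(D,p,q))
c=lambda D:sum(D[k] for k in("caFL","caFR","caBL","caBR"))/4
print("centre",c(P),c(Q))
print("tri button",tri(S,(237,277.8),T,(380.7,239.0)))
from scipy.spatial.transform import Rotation as R
from workcell import r
print(R.from_rotvec(r.state()["ee_rot"]).as_matrix().round(4), r.state()["time"])
E
```

```text
plLR [ 526.8 -188.    12. ] [0.]
plLL [402.  291.8  12. ] [0.]
caFL [605.9  67.3  46. ] [607.6  65.4  46. ]
caFR [481.9  37.   46. ] [486.9  36.1  46. ]
caBL [ 659.6 -144.1   46. ] [ 662.  -143.8   46. ]
caBR [ 535.  -176.1   46. ] [ 541.4 -175.4   46. ]
stL [564.3 215.6  50. ] [584.7 211.9  50. ]
stR [440.9 190.2  50. ] [452.6 189.2  50. ]
plLR plLL (np.float64(14.58), np.float64(495.7))
caBL caFL (np.float64(14.26), np.float64(218.1))
caBR caFR (np.float64(14.0), np.float64(219.5))
caFL caFR (np.float64(103.75), np.float64(127.6))
caBL caBR (np.float64(104.4), np.float64(128.6))
stL stR (np.float64(101.67), np.float64(126.0))
caBL caFL (np.float64(14.56), np.float64(216.2))
caBR caFR (np.float64(14.43), np.float64(218.4))
caFL caFR (np.float64(103.65), np.float64(124.2))
caBL caBR (np.float64(104.69), np.float64(124.7))
stL stR (np.float64(99.73), np.float64(134.0))
centre [570.58713017 -53.96579146  46.        ] [574.47256101 -54.44523279  46.        ]
tri button (array([ 588.18417522, -121.64220912,   66.90557694]), np.float64(0.3520280940994926))
[[ 4.130e-01  9.107e-01 -8.000e-04]
 [ 9.107e-01 -4.130e-01 -1.900e-03]
 [-2.100e-03  1.000e-04 -1.000e+00]] 0.1
```

Measurements: button at about (589,-122) and slide direction yaw about 14.3°, consistent in both views. The carriage comes out at 218 x 127 mm against the stated 220 x 130. Now to hover, fingers shut, with tool y antiparallel to the slide.

Emit:
{"api": "carry_out", "payload": {"steps": [[[-15,20,0],4,0],[[-36,50,0],8,0],[[-57,80,0],12,0],[[-78,110,0],16,0],[[-99,140,0],20,0],[[-120,170,0],25,0],[[-141,200,0],30,0],[[-163,230,0],35,0],[[-184,260,0],40,0],[[-205,290,0],45,0]]}}

```text
time: 1.1
tcp_pos: [406.9, 192.9, 404.4]
ee_rot: [-3.092, -0.556, 0.001]
wrist_force: [0.6, 0.5, 0.4]
finger_gap: 0.5
```

```bash
cat > st.py <<'E'
from workcell import r
import numpy as np
from scipy.spatial.transform import Rotation as R
s=r.state(); p=np.array(s["tcp_pos"]); M=R.from_rotvec(s["ee_rot"]).as_matrix()
print("t",s["time"],"tcp",p.round(1),"tip",(p+173*M[:,2]).round(1),"gap",round(float(s["finger_gap"]),1),"F",np.round(s["wrist_force"],2))
print(M.round(3).tolist())
a=np.radians(14.3);u=np.array([-np.sin(a),np.cos(a),0]);b=np.array([589,-122,74.])
tip=p+173*M[:,2]
print("along/across/z rel button",((tip-b)@u).round(1),((tip-b)@[u[1],-u[0],0]).round(1),(tip-b)[2].round(1))
for off in(0,9):
    g=b+off*u-tip; print("to off",off,"tool shift",(M.T@g).round(1))
print("F along",(np.array(s["wrist_force"])@u).round(2), "yaw x",np.degrees(np.arctan2(M[1,0],M[0,0])).round(2))
E
python3 st.py
```

```text
t 1.1 tcp [406.9 192.9 404.4] tip [406.8 192.9 231.4] gap 0.5 F [0.64 0.48 0.4 ]
[[0.937, 0.349, -0.001], [0.349, -0.937, -0.0], [-0.001, -0.0, -1.0]]
along/across/z rel button 350.2 -98.8 157.4
to off 0 tool shift [ 61.1 358.7 157.3]
to off 9 tool shift [ 62.  349.7 157.3]
F along 0.31 yaw x 20.41
```

Emit:
{"api": "carry_out", "payload": {"steps": [[[7,38,0],2,0],[[13,74,0],4,0],[[20,112,0],6.1,0],[[27,150,0],6.1,0],[[34,190,0],6.1,0],[[41,230,0],6.1,0],[[48,270,0],6.1,0],[[54,306,0],6.1,0],[[59,335,20],6.1,0],[[62,350,60],6.1,0]]}}

```text
time: 2.1
tcp_pos: [589.6, -115.4, 346.9]
ee_rot: [3.112, 0.39, 0.012]
wrist_force: [0.7, -0.5, 0.3]
finger_gap: -0.1
```

```bash
python3 st.py
```

```text
t 2.1 tcp [ 589.6 -115.4  346.9] tip [ 591.  -116.1  173.9] gap -0.1 F [ 0.72 -0.51  0.33]
[[0.969, 0.247, 0.008], [0.247, -0.969, -0.004], [0.007, 0.006, -1.0]]
along/across/z rel button 5.2 3.3 99.9
to off 0 tool shift [-4.   4.6 99.9]
to off 9 tool shift [-4.  -4.4 99.8]
F along -0.67 yaw x 14.29
```

Emit:
{"api": "carry_out", "payload": {"steps": [[[0,0,20],0,0],[[0,0,40],0,0],[[0,0,60],0,0],[[0,0,70],0,0],[[0,0,76],0,0],[[0,0,78],0,0],[[0,0,78],0,0],[[0,0,78],0,0],[[0,0,78],0,0]]}}

```text
time: 3.0
tcp_pos: [588.2, -111.4, 267.6]
ee_rot: [3.116, 0.397, 0.003]
wrist_force: [-0.0, -0.2, 0.1]
finger_gap: 0.2
```

```bash
python3 st.py; python3 - <<'E'
from workcell import r
import cv2,pickle
d={}
o=[]
for n,b in(("scene",(190,210,320,310)),("top",(320,190,450,290))):
    im=r.get_image(n);d[n]=im;x0,y0,x1,y1=b
    o.append(cv2.resize(im["img"][y0:y1,x0:x1],(390,300),interpolation=cv2.INTER_CUBIC))
cv2.imwrite("pics/hover.png",cv2.hconcat(o)[:,:,::-1])
pickle.dump(d,open("im1.pkl","wb"))
E
```

```text
t 3.0 tcp [ 588.2 -111.4  267.6] tip [ 588.5 -111.5   94.6] gap 0.2 F [-0.02 -0.25  0.12]
[[0.968, 0.251, 0.002], [0.251, -0.968, -0.0], [0.002, 0.001, -1.0]]
along/across/z rel button 10.3 2.1 20.6
to off 0 tool shift [-2.2 10.3 20.6]
to off 9 tool shift [-2.1  1.3 20.6]
F along -0.23 yaw x 14.51
```

View pics/hover.png

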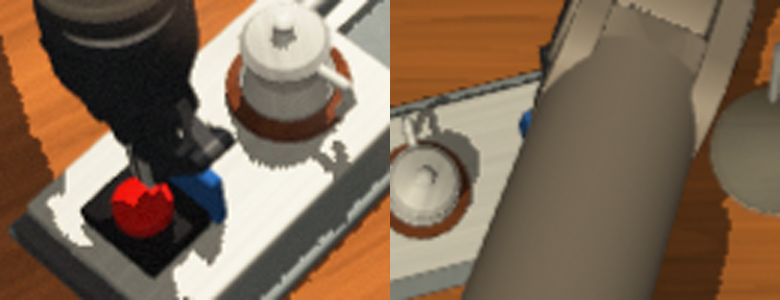

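The picture shows the shut fingertips just above the front half of the button (crop about (150,185)), behind the blue guard and clear of the mount. I back off 3 mm from the guard and go down to near contact.

Emit:
{"api": "carry_out", "payload": {"steps": [[[-2,4,0],0,0],[[-2,4,4],0,0],[[-2,4,10],0,0],[[-2,4,15],0,0],[[-2,4,19],0,0],[[-2,4,21],0,0],[[-2,4,23],0,0],[[-2,4,24],0,0],[[-2,4,24],0,0],[[-2,4,24],0,0]]}}

```text
time: 4.1
tcp_pos: [586.6, -115.7, 242.9]
ee_rot: [-3.116, -0.397, 0.001]
wrist_force: [-3.0, 0.6, 4.5]
finger_gap: 0.3
```

```bash
python3 st.py
```

```text
t 4.1 tcp [ 586.6 -115.7  242.9] tip [ 586.5 -115.6   69.9] gap 0.3 F [-3.05  0.59  4.54]
[[0.968, 0.251, -0.001], [0.251, -0.968, 0.0], [-0.001, -0.0, -1.0]]
along/across/z rel button 6.8 -0.8 -4.1
to off 0 tool shift [ 0.8  6.8 -4.1]
to off 9 tool shift [ 0.8 -2.2 -4.1]
F along 1.32 yaw x 14.51
```

Emit:
{"api": "carry_out", "payload": {"steps": [[[0,0,1],0,0],[[0,0,2],0,0],[[0,0,3],0,0],[[0,0,3],0,0]]}}

```text
time: 4.5
tcp_pos: [586.8, -115.9, 239.8]
ee_rot: [3.116, 0.396, -0.0]
wrist_force: [-4.4, -0.0, 5.5]
finger_gap: -0.1
```

```bash
python3 st.py
```

```text
t 4.5 tcp [ 586.8 -115.9  239.8] tip [ 586.8 -115.9   66.8] gap -0.1 F [-4.36 -0.02  5.45]
[[0.968, 0.25, -0.0], [0.25, -0.968, -0.0], [-0.0, 0.0, -1.0]]
along/across/z rel button 6.5 -0.6 -7.2
to off 0 tool shift [ 0.6  6.5 -7.2]
to off 9 tool shift [ 0.6 -2.5 -7.2]
F along 1.06 yaw x 14.5
```

Emit:
{"api": "carry_out", "payload": {"steps": [[[0,-1,0.5],0,0],[[0,-3,0.5],0,0],[[0,-5,0.5],0,0],[[0,-7,0.5],0,0],[[0,-9,0.5],0,0],[[0,-11,0.5],0,0],[[0,-13,0.5],0,0],[[0,-16,0.5],0,0],[[0,-19,0.5],0,0],[[0,-22,0.5],0,0]]}}

```text
time: 5.5
tcp_pos: [581.6, -96.5, 239.9]
ee_rot: [3.113, 0.394, 0.003]
wrist_force: [-2.0, -2.4, 5.3]
finger_gap: 0.1
```

```bash
python3 st.py; python3 - <<'E'
from workcell import r
import cv2
im=r.get_image("scene");cv2.imwrite("pics/push1.png",cv2.resize(im["img"][140:340,180:440],(780,600),interpolation=cv2.INTER_CUBIC)[:,:,::-1])
E
```

```text
t 5.5 tcp [581.6 -96.5 239.9] tip [582.  -97.1  66.9] gap 0.1 F [-2.05 -2.38  5.26]
[[0.969, 0.249, 0.002], [0.249, -0.969, -0.004], [0.001, 0.004, -1.0]]
along/across/z rel button 25.8 -0.7 -7.1
to off 0 tool shift [ 0.6 25.8 -7. ]
to off 9 tool shift [ 0.6 16.8 -7. ]
F along -1.8 yaw x 14.41
```

View pics/push1.png

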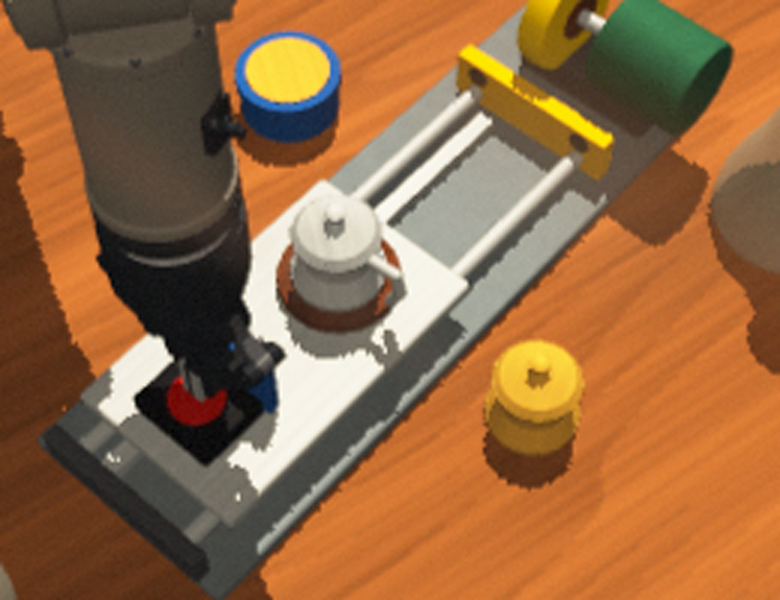

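The carriage slides with the button held (the picture shows it moved off the rail's rear end, guard at crop (262,375)). I continue gently.

Emit:
{"api": "carry_out", "payload": {"steps": [[[0,-4,0],0,0],[[0,-8,0],0,0],[[0,-13,0.2],0,0],[[0,-18,0.3],0,0],[[0,-23,0.3],0,0],[[0,-28,0.3],0,0],[[0,-33,0.3],0,0],[[0,-38,0.3],0,0],[[0,-43,0.3],0,0],[[0,-48,0.3],0,0]]}}

```text
time: 6.55
tcp_pos: [569.6, -49.9, 239.6]
ee_rot: [3.113, 0.394, 0.003]
wrist_force: [-1.9, -2.3, 5.8]
finger_gap: 0.1
```

```bash
python3 st.py
```

```text
t 6.55 tcp [569.6 -49.9 239.6] tip [570.  -50.4  66.6] gap 0.1 F [-1.92 -2.32  5.82]
[[0.969, 0.249, 0.002], [0.249, -0.969, -0.003], [0.001, 0.004, -1.0]]
along/across/z rel button 74.0 -0.7 -7.4
to off 0 tool shift [ 0.6 74.1 -7.2]
to off 9 tool shift [ 0.6 65.1 -7.2]
F along -1.77 yaw x 14.42
```

Emit:
{"api": "carry_out", "payload": {"steps": [[[0,-5,0],0,0],[[0,-10,0],0,0],[[0,-15,0],0,0],[[0,-20,0],0,0],[[0,-25,0],0,0],[[0,-30,0],0,0],[[0,-35,0],0,0],[[0,-40,0],0,0],[[0,-45,0],0,0],[[0,-50,0],0,0]]}}

```text
time: 7.55
tcp_pos: [557.2, -1.3, 239.5]
ee_rot: [3.114, 0.394, 0.002]
wrist_force: [-2.9, -1.8, 6.7]
finger_gap: -0.2
```

```bash
python3 st.py
```

```text
t 7.55 tcp [557.2  -1.3 239.5] tip [557.5  -1.8  66.5] gap -0.2 F [-2.85 -1.81  6.65]
[[0.968, 0.249, 0.002], [0.249, -0.968, -0.003], [0.001, 0.003, -1.0]]
along/across/z rel button 124.3 -0.8 -7.5
to off 0 tool shift [  0.6 124.3  -7.1]
to off 9 tool shift [  0.6 115.3  -7.1]
F along -1.05 yaw x 14.42
```

Emit:
{"api": "carry_out", "payload": {"steps": [[[0,-4,0],0,0],[[0,-8,0],0,0],[[0,-12,0],0,0],[[0,-16,0],0,0],[[0,-20,0],0,0],[[0,-24,0],0,0],[[0,-27,0],0,0],[[0,-30,0],0,0],[[0,-32,0],0,0],[[0,-34,0],0,0]]}}

```text
time: 8.55
tcp_pos: [548.7, 31.9, 239.5]
ee_rot: [3.114, 0.395, 0.002]
wrist_force: [-2.9, -2.6, 7.4]
finger_gap: 0.1
```

```bash
python3 st.py
```

```text
t 8.55 tcp [548.7  31.9 239.5] tip [548.9  31.5  66.5] gap 0.1 F [-2.88 -2.65  7.44]
[[0.968, 0.249, 0.002], [0.249, -0.968, -0.002], [0.001, 0.003, -1.0]]
along/across/z rel button 158.6 -0.9 -7.5
to off 0 tool shift [  0.5 158.6  -7.1]
to off 9 tool shift [  0.6 149.6  -7.1]
F along -1.85 yaw x 14.44
```

Emit:
{"api": "carry_out", "payload": {"steps": [[[0,-1.5,0],0,0],[[0,-3,0],0,0],[[0,-4.5,0],0,0],[[0,-6,0],0,0],[[0,-7.5,0],0,0],[[0,-9,0],0,0],[[0,-10.5,0],0,0]]}}

```text
time: 9.25
tcp_pos: [546.9, 41.2, 239.8]
ee_rot: [3.113, 0.393, 0.006]
wrist_force: [-0.1, -3.5, 5.5]
finger_gap: 0.2
```

```bash
python3 st.py; python3 - <<'E'
from workcell import r
import cv2
im=r.get_image("scene");cv2.imwrite("pics/push2.png",cv2.resize(im["img"][140:340,180:440],(780,600),interpolation=cv2.INTER_CUBIC)[:,:,::-1])
E
```

```text
t 9.25 tcp [546.9  41.2 239.8] tip [547.6  40.6  66.8] gap 0.2 F [-0.09 -3.52  5.5 ]
[[0.969, 0.249, 0.004], [0.249, -0.969, -0.004], [0.003, 0.005, -1.0]]
along/across/z rel button 167.8 0.1 -7.2
to off 0 tool shift [ -0.3 167.8  -6.4]
to off 9 tool shift [ -0.3 158.8  -6.5]
F along -3.39 yaw x 14.4
```

View pics/push2.png

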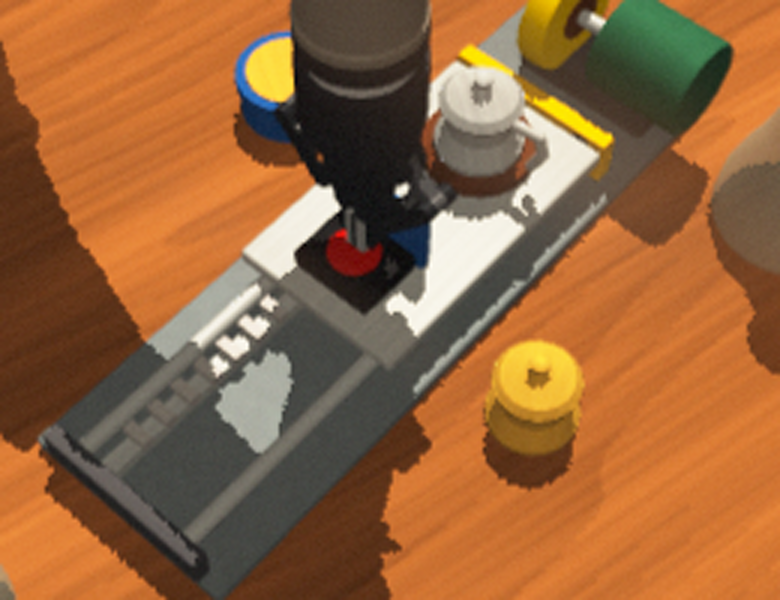

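The carriage edge now meets the yellow stop visually (crop (600,150)), and the force along the slide is rising. I creep a little further until the finger bears on the guard.

Emit:
{"api": "carry_out", "payload": {"steps": [[[0,-1,0],0,0],[[0,-2,0],0,0],[[0,-3,0],0,0],[[0,-4,0],0,0]]}}

```text
time: 9.7
tcp_pos: [546.4, 45.0, 240.1]
ee_rot: [3.112, 0.393, 0.009]
wrist_force: [0.4, -3.4, 5.3]
finger_gap: 0.0
```

```bash
python3 st.py
```

```text
t 9.7 tcp [546.4  45.  240.1] tip [547.5  44.4  67.1] gap 0.0 F [ 0.36 -3.35  5.28]
[[0.969, 0.249, 0.006], [0.249, -0.969, -0.004], [0.005, 0.005, -1.0]]
along/across/z rel button 171.5 0.9 -6.9
to off 0 tool shift [ -1.2 171.5  -6. ]
to off 9 tool shift [ -1.1 162.5  -6.1]
F along -3.33 yaw x 14.39
```

Emit:
{"api": "carry_out", "payload": {"steps": [[[0,-1,0.5],0,0],[[0,-2,0.8],0,0],[[0,-3,0.8],0,0],[[0,-4,0.8],0,0]]}}

```text
time: 10.1
tcp_pos: [546.1, 45.9, 239.9]
ee_rot: [3.108, 0.389, 0.012]
wrist_force: [1.0, -9.0, 6.3]
finger_gap: 0.0
```

```bash
python3 st.py
```

```text
t 10.1 tcp [546.1  45.9 239.9] tip [547.6  44.4  66.9] gap 0.0 F [ 0.98 -8.98  6.27]
[[0.969, 0.246, 0.009], [0.246, -0.969, -0.008], [0.006, 0.01, -1.0]]
along/across/z rel button 171.5 1.0 -7.1
to off 0 tool shift [ -0.8 171.6  -5.3]
to off 9 tool shift [ -0.8 162.6  -5.4]
F along -8.94 yaw x 14.27
```

Firm guard contact at the stop (9 N, no further travel). I pause with the button down.

Emit:
{"api": "carry_out", "payload": {"steps": [[[0,0,0],0,0],[[0,0,0],0,0],[[0,0,0],0,0],[[0,0,0],0,0],[[0,0,0],0,0],[[0,0,0],0,0],[[0,0,0],0,0],[[0,0,0],0,0],[[0,0,0],0,0],[[0,0,0],0,0]]}}

```text
time: 11.1
tcp_pos: [546.1, 45.8, 239.9]
ee_rot: [3.108, 0.388, 0.012]
wrist_force: [1.7, -9.0, 6.2]
finger_gap: -0.2
```

```bash
python3 st.py
```

```text
t 11.1 tcp [546.1  45.8 239.9] tip [547.6  44.4  66.9] gap -0.2 F [ 1.69 -8.96  6.16]
[[0.969, 0.246, 0.009], [0.246, -0.969, -0.008], [0.006, 0.01, -1.0]]
along/across/z rel button 171.5 1.0 -7.1
to off 0 tool shift [ -0.8 171.5  -5.4]
to off 9 tool shift [ -0.8 162.5  -5.5]
F along -9.1 yaw x 14.24
```

Emit:
{"api": "carry_out", "payload": {"steps": [[[0,0,-2],0,0],[[0,0,-4],0,0],[[0,0,-6],0,0],[[0,0,-8],0,0],[[0,0,-10],0,0],[[0,0,-12],0,0],[[0,0,-14],0,0],[[0,0,-14],0,0]]}}

```text
time: 11.9
tcp_pos: [545.0, 45.7, 251.4]
ee_rot: [3.107, 0.388, 0.006]
wrist_force: [2.0, -7.9, -4.2]
finger_gap: -0.2
```

```bash
python3 st.py
```

```text
t 11.9 tcp [545.   45.7 251.4] tip [545.8  44.1  78.4] gap -0.2 F [ 1.99 -7.91 -4.15]
[[0.969, 0.246, 0.005], [0.246, -0.969, -0.01], [0.002, 0.01, -1.0]]
along/across/z rel button 171.6 -0.8 4.4
to off 0 tool shift [  1.  171.5   6.2]
to off 9 tool shift [  1.  162.5   6.1]
F along -8.16 yaw x 14.24
```

Emit:
{"api": "carry_out", "payload": {"steps": [[[0,2,0],0,0],[[0,4,-1],0,0],[[0,7,-2],0,0],[[0,10,-4],0,0],[[0,10,-14],0,0],[[0,10,-30],0,0],[[0,10,-60],0,0],[[0,10,-90],0,0],[[0,10,-120],0,0],[[0,10,-150],0,0]]}}

```text
time: 12.9
tcp_pos: [546.0, 42.4, 404.5]
ee_rot: [-3.115, -0.398, -0.003]
wrist_force: [-0.2, 0.6, 0.0]
finger_gap: 0.0
```

Emit:
{"api": "carry_out", "payload": {"steps": [[[-30,0,-10],0,0],[[-60,0,-10],0,0],[[-90,0,-10],0,0],[[-120,0,-10],0,0],[[-140,0,-10],0,0],[[-140,0,-10],0,0],[[-140,0,-10],0,0]]}}

```text
time: 13.6
tcp_pos: [410.8, 6.9, 413.1]
ee_rot: [-3.115, -0.398, -0.005]
wrist_force: [0.0, 0.7, 0.5]
finger_gap: 0.1
```

```bash
python3 st.py; python3 - <<'E'
from workcell import r
import cv2,pickle
d={}
for n in("scene","top"):
    im=r.get_image(n);d[n]=im
    cv2.imwrite(f"pics/{n}9.png",im["img"][:,:,::-1])
pickle.dump(d,open("im9.pkl","wb"))
cv2.imwrite("pics/end.png",cv2.resize(d["scene"]["img"][140:340,180:440],(780,600),interpolation=cv2.INTER_CUBIC)[:,:,::-1])
E
```

```text
t 13.6 tcp [410.8   6.9 413.1] tip [411.3   7.3 240.1] gap 0.1 F [0.03 0.66 0.47]
[[0.968, 0.251, 0.003], [0.251, -0.968, 0.002], [0.003, -0.001, -1.0]]
along/across/z rel button 169.2 -140.3 166.1
to off 0 tool shift [139.  170.  166.4]
to off 9 tool shift [139.  161.  166.4]
F along 0.63 yaw x 14.56
```

View pics/end.png

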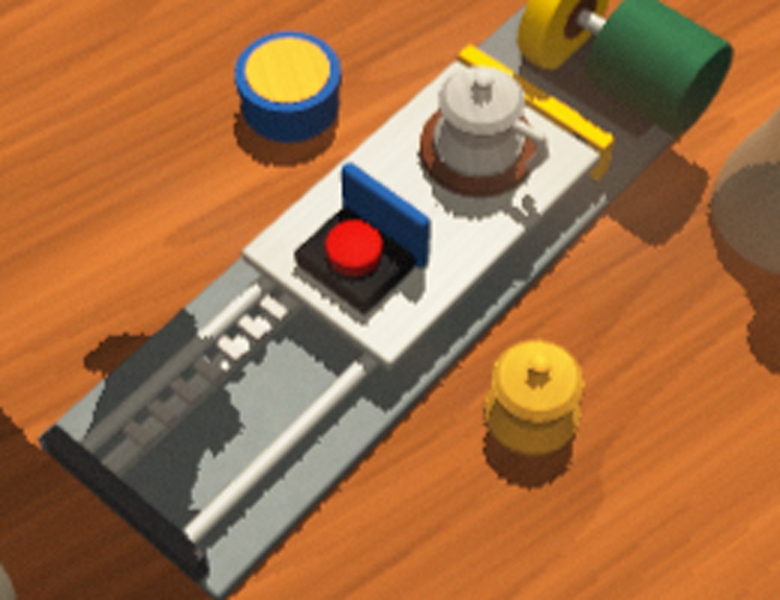

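View pics/top9.png

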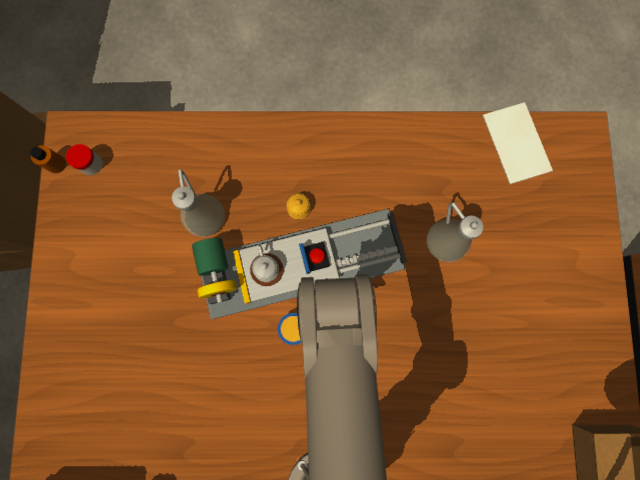

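The button is up (crop (354,247)), the carriage sits against the stop, and the jugs, tin and brass mount are where they were. I do one numeric check of the travel before handing in.

```bash
python3 - <<'E'
import pickle;from h import *
P=[]
for f,b1,b2 in(("im0.pkl",(200,240,280,310),(360,215,410,265)),("im9.pkl",(270,200,330,245),(295,235,340,280))):
    d=pickle.load(open(f,"rb"))
    c=[cv2.fitEllipse(blobs(d[n]["img"],(0,180,60),(4,255,255),20,b)[0][0][1])[0] for n,b in(("scene",b1),("top",b2))]
    P.append([onz(d["scene"],*c[0],72),onz(d["top"],*c[1],72),tri(d["scene"],c[0],d["top"],c[1])[0]]); print(np.round(c,1).tolist(),P[-1][2].round(1))
P=np.array(P);v=P[1]-P[0];print(v.round(1),np.linalg.norm(v,axis=1).round(1))
E
```

```text
[[237.0, 277.9], [380.7, 239.0]] [ 588.2 -121.6   66.7]
[[297.5, 222.0], [316.5, 255.3]] [549.   32.9  66.5]
[[-3.890e+01  1.533e+02  0.000e+00]
 [-3.890e+01  1.539e+02  0.000e+00]
 [-3.920e+01  1.545e+02 -1.000e-01]] [158.1 158.7 159.4]
```

Travel measures 158–159 mm, against a nominal 160 (within calibration), and the button height is the same as at the start, so it is up.

```bash
python3 -c "
from workcell import r
print(r.finish_job())"
```

```text
the job is handed in; nothing more can be done
None
```

The job is handed in, with the carriage at the yellow end stop and the button up again. No verdict was reported.

**What I did:** With the fingers shut, I pressed the button about 7 mm down with 5–7 N. I slid the carriage at up to about 50 mm/s, slowing to a creep at the end, until the finger bore on the guard with about 9 N. I held there for 1 s with the button down, lifted straight up, then backed off and moved clear at 13.6 s.

**Last checks:**
- **Travel:** it measures 158–159 mm in the two cameras against a nominal 160 mm. The difference is within the 2 mm calibration, and the pictures show the carriage touching the stop.
- **Button:** it is at the same measured height as before the job, so it is up. Triangulation put its top at about 67 mm instead of 74 mm, both before and after, so I relied on the comparison and not the absolute height.
- **Lock:** I did not test the lock separately by pushing the carriage back.
- **Surroundings:** by eye, the mount still sits in place on the carriage, and both jugs, the tin and the brass mount stand where they were. The wrist force is near zero.

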